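Index the weld dial and rack the finished battery pack

ROBOT

A 6-joint arm with a two-finger parallel gripper is mounted at the origin on the work surface. World frame = base frame: x ahead of the robot, y to its left, z up, the work surface at z = 0. Lengths are in m, angles in rad, forces in N, time in s.
With the tool pointing down it reaches from about 0.425 to 0.95 m from the base axis. Payload 14.7 kg.
Tool frame: the origin (TCP) lies between the finger pads; the fingertips stand 22 mm ahead of it and the grasp point (between the pads) lies 3 mm ahead of it (bot.tip_extent is the distance from the TCP to the fingertips, in m); x points along the fingers, y is the direction in which the jaws open and shut, and the axes are right-handed (so a half turn about x gives the same grasp; the last joint's range is limited). The gripper opens to 85 mm and grips with 20 to 120 N. Pads are 22 mm wide; open, the fingers measure 114 mm over their backs; the gripper's body (76 mm by 85 mm) begins 54 mm behind the grasp point. The pads swing forward as they close: fully open they stand 13 mm farther back than shut.
Start: joints at [1.174, 0.48, 1.596, -0, 1.065, -0.047], TCP at [0.223, 0.611, 0.253] pointing down, gripper open.
Joint ranges: [-2.75, 2.75], [-0.82, 2.05], [0.23, 2.67], [-1.56, 4.7], [0.09, 2.69], [-2.92, 2.92]. Speed limits (rad/s): [1.89, 1.89, 2.39, 3.01, 3.01, 3.01].

INTERFACE

Orientations are given as a 3x3 rotation matrix whose columns are the frame's x, y, z axes.
In Python, from cell import bot, optics, close_job gives the robot as it stands.
- The arm moves only by the shell command python3 -m inch 'ROWS' [FORCE]. ROWS is JSON, a list of rows, each an object of numbers: "tx", "ty", "tz": the shift along the world's x, y, z in mm; "yaw": the turn about the world's z in degrees; "fingers": the opening, from -1 (shut) to 1 (fully open). A call has 1 to 5 rows; each row is the pose to reach, as a shift and turn from the pose commanded when the call began; what a row does not reach only later rows make up. A row lasts 1/12 s, in which the tool goes at most 41.7 mm and 7.16 degrees, less where a joint would pass 70% of its speed; a pose out of reach is approached as far as the arm can. A call with a gripper value outside its range is refused whole. The fingers move at their own pace and stop on an object; FORCE is the grip in N (left out, the last holds). Time passes only in rows, so rows that repeat a pose let the fingers close. It gives the time, the measured TCP pose, the force and the opening at its end, in the units of the state.
- bot.get_state(): the state, without advancing time (a new reading comes with each control period).
- optics.snapshot(name): name is "scene" or "top" or "wrist"; returns the picture (480x640x3 uint8, red, green, blue); there is no depth.
- optics.camera_info(name): a dict with "mtx" (3x3 intrinsics, pixels), "rvec" (rotation vector, rad) and "tvec" (3), from world to camera coordinates, as OpenCV has them. Camera axes: x right, y down, z forward; pixel columns grow to the right and rows downward; lengths in m; the calibration is good to about 2 mm. The wrist camera is an equidistant fisheye: a pixel r from the principal point sees the ray r / f radians off the axis. A picture is of the moment at which its call begins: read the wrist's pose just before it. camera_info takes no time and is no camera call; for the wrist camera it gives the pose at the moment of the call.
- close_job(): hands the job in, once; it reports no verdict.
The state is a dict: "time_s": time; "q": joint angles; "joint_vel": joint speeds; "joint_torque": joint torques, N m; "tcp_pos": TCP position; "tcp_rot": TCP orientation; "force": force on the tool from outside, world axes, zero at the start; "torque": the same for the moment, N m; "opening": opening from 0.0 (shut) to 1.0 (fully open).
Only numpy, scipy, OpenCV 4.12 (cv2) and the standard library are available. Lean on these libraries where they do the work, as an engineer would, in place of code of your own. Each camera call takes 0.05 s, during which the arm holds its last target. There are 200 camera calls.

TASK

The battery pack under the weld head is finished. Take the welder's dial by its raised rim and turn it until the black engraved index mark faces the red pointer, so that the pack comes round to the front; then lift the pack out of the nest and set it gently, upright and in line, into the gap in the row of finished packs on the rack. Leave the dial on its mark and the other packs and bench things where they stand.

Things in the scene. Friction and masses are not known exactly. Their poses are not given: they have to be found in the camera images.
- welder: Spot-welding machine, fixed (place varies, yaw up to 0.25 rad). Origin on the dial's vertical axis at bench level; own x points away from the pointer, z up. Grey base plate 15 mm thick, x -175 to 145, y -140 to 280 mm. Aluminium column 60 mm square at (65, 235) mm, 366 mm high, with an arm 250 to 300 mm up to the weld head. Nothing overhangs the dial at negative own x or y.
- weld_head (a point): Lowest point between the copper electrodes, 150 mm above the bench, at (57, 48) mm in the welder's frame. Above it the black weld head, 54 (x) x 50 (y) mm, reaches from 185 to 376 mm up. Fixed, does not move.
- pointer_tip (a point): Tip of the fixed red pointer, 139 mm from the dial axis on the welder's -x side, 77 mm above the bench, 4 mm outside the rim. Its dark bracket, 18 x 30 mm and 79 mm high, stands outside the dial, 155 to 173 mm from the axis.
- dial: Aluminium dial plate, diameter 270 mm, turning on the welder about its vertical axis either way, over 3 rad; drag about 0.4 N m, stays where left. Origin on the axis, 40 mm above the bench; own x points to the index mark. Plate floor 52 mm above the bench; raised rim 10 mm thick (radius 125 to 135 mm), top 77 mm above the bench, open air outside it. Fine grey graduations mean nothing.
- index_mark (a point): Engraved index mark: a black line 5 mm wide across the rim top and down its outer face; this point is its outer upper end, 135 mm from the dial axis. At the start it is 1.70 to 2.50 rad short of the pointer going counter-clockwise seen from above (the short way). A wrist follows the rim only some 1.3 rad per hold: let go and take it again further back.
- nest (a point): Middle of the nest floor on the dial, 74 mm from the axis on the radius of the index mark. Two white end plates, 64 mm high, 5 thick, 46 wide, stand 2 mm off the pack's ends (here only the pack's long sides can be taken); two strips 4 mm high lie 3 mm off its long sides.
- pack: The finished battery pack, loose in the nest: 2 x 3 round green cells in black holders with metal strip on top. 62 mm long (own x), 42 mm wide (own y), 68 mm high, about 0.31 kg (0.25 to 0.39). Origin at the middle of its underside, z up. In the nest its length lies along the radius. Either end may face forward. Bare bench to stand it on: between rack and welder, about 0.44 m ahead of the robot and 0.03 m to its right.
- rack: Low rack for finished packs, fixed (place varies, yaw up to 0.3 rad): plywood board in an aluminium frame, 174 mm (own x) by 264 mm (own y), flat top 20 mm above the bench, no raised edge. Origin at the middle of its underside, z up. Four places side by side along own y, 46 mm apart, each pack's length along own x; three are taken.
- gap (a point): Middle of the free place on the board's surface, at (0, 23, 20) mm in the rack's frame. The neighbours leave 50 mm for the 42 mm wide pack (4 mm each side, no room for fingers there); the front and back ends of the row are open, with over 50 mm of flat board before and behind.
- done0: Finished pack in the row, loose, same size as the pack, at the far end of the row (-69 mm along the rack's y). Leave it standing.
- done1: Finished pack in the row beside the gap (-23 mm along the rack's y). Leave it standing.
- done2: Finished pack in the row on the other side of the gap (69 mm along the rack's y). Leave it standing.
- tape: Bystander: roll of amber tape lying flat, diameter 60 mm, 19 mm high; origin under its centre.
- reel: Bystander: black reel of metal strip lying flat, diameter 80 mm, 16 mm high; origin under its centre.
- cell0: Bystander: single cell standing upright, diameter 18 mm, 65 mm high; origin under its centre.
- cell1: Bystander: single cell standing upright, as cell0.
- meter: Bystander: yellow multimeter lying on its back, 150 x 72 mm, 42 mm high; origin under its centre.
- driver: Bystander: screwdriver lying on the bench, 170 mm long along its x.
There are look-alikes about, which are no part of the job. Leave any yellow look-alike of the done2 alone.

How it is judged:
By the outcome, as a careful person would: the job done as asked, in the order asked, and still so for the second after the job is handed in, with the robot touching nothing.
It also fails if it takes over 72 s, if anything falls off the work surface, if the arm or the gripper's body presses on something with over 40 N, if the wrist force passes 120 N, or if a joint passes its speed limit or range.

## Working session

There is one attempt and no reset: what is moved stays moved. The work goes in short steps, Python scripts to look and compute and a shell command to move; the robot and the scene stay as the last step left them, time stands still between calls to the robot, and variables do not carry over. Pictures are saved under pics/ and viewed, about 8 in all and at most 12, crops included, and the job is handed in when it is done.

```bash
ls; mkdir -p pics; python3 - <<'E'
from cell import bot, optics
import cv2,numpy as np
s=bot.get_state();print({k:np.round(v,3).tolist() for k,v in s.items()})
for n in("scene","top","wrist"):
    i=optics.camera_info(n);print(n,{k:np.round(v,3).tolist() for k,v in i.items()})
    cv2.imwrite(f"pics/{n}0.png",optics.snapshot(n)[:,:,::-1])
E
```

```text
pics
{'time_s': 0.0, 'q': [1.174, 0.481, 1.597, 0.0, 1.065, -0.047], 'joint_vel': [0.001, -0.001, 0.0, 0.002, 0.0, -0.0], 'joint_torque': [0.001, -95.067, -43.019, -0.0, 0.012, -0.0], 'tcp_pos': [0.223, 0.61, 0.253], 'tcp_rot': [[-0.001, 0.343, 0.939], [-0.001, 0.939, -0.343], [-1.0, -0.001, -0.0]], 'force': [-0.303, -0.014, 0.687], 'torque': [-0.028, 0.002, 0.027], 'opening': 1.004}
scene {'mtx': [[495.911, 0.0, 322.865], [0.0, 495.911, 246.645], [0.0, 0.0, 1.0]], 'rvec': [1.293, 2.351, -0.834], 'tvec': [0.341, -0.261, 1.346]}
top {'mtx': [[482.72, 0.0, 314.44], [0.0, 482.72, 229.561], [0.0, 0.0, 1.0]], 'rvec': [2.192, -2.171, 0.082], 'tvec': [-0.077, 0.524, 1.239]}
wrist {'mtx': [[371.648, 0.0, 322.609], [0.0, 371.648, 237.86], [0.0, 0.0, 1.0]], 'rvec': [-2.384, -1.668, -0.227], 'tvec': [-0.65, -0.035, 0.377]}
```

View pics/top0.png

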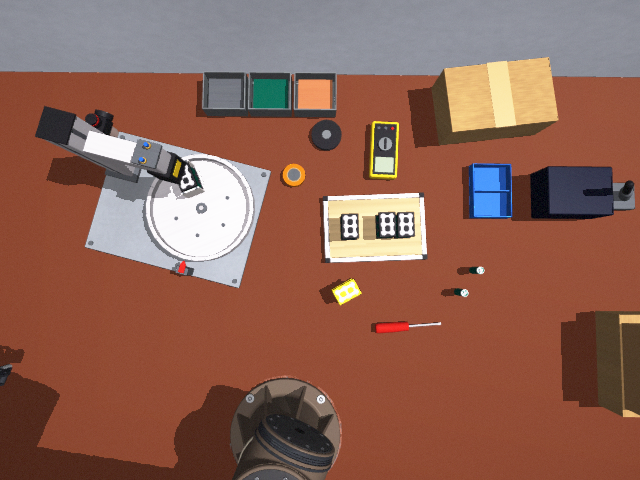

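View pics/scene0.png

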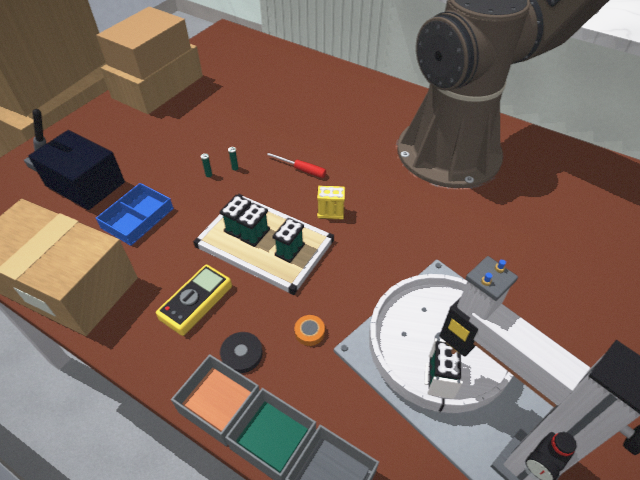

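Top: dial centred near (200,209), pointer at about (182,268), rack at about (375,228), yellow decoy at (346,292). Scene: the index mark is near (442,404), behind the pack.

```bash
cat > h.py <<'E'
import cv2,numpy as np
from cell import bot,optics
def cast(name,uv,z,info=None):
    i=info or optics.camera_info(name); R=cv2.Rodrigues(np.array(i["rvec"],float))[0];t=np.array(i["tvec"],float);K=np.array(i["mtx"],float)
    uv=np.atleast_2d(np.array(uv,float))
    if name=="wrist":
        p=(uv-K[:2,2])/K[0,0];r=np.linalg.norm(p,axis=1)+1e-9
        d=np.c_[p*(np.sin(r)/r)[:,None],np.cos(r)]
    else: d=np.c_[(uv-K[:2,2])/K[0,0],np.ones(len(uv))]
    d=d@R; c=-R.T@t
    return c+d*((z-c[2])/d[:,2])[:,None]
def proj(name,P,info=None):
    i=info or optics.camera_info(name); R=cv2.Rodrigues(np.array(i["rvec"],float))[0];t=np.array(i["tvec"],float);K=np.array(i["mtx"],float)
    c=np.atleast_2d(P)@R.T+t
    if name=="wrist":
        r=np.linalg.norm(c[:,:2],axis=1);th=np.arctan2(r,c[:,2]);return c[:,:2]/r[:,None]*th[:,None]*K[0,0]+K[:2,2]
    return c[:,:2]/c[:,2:]*K[0,0]+K[:2,2]
def circ(P):
    A=np.c_[2*P,np.ones(len(P))];s=np.linalg.lstsq(A,(P**2).sum(1),rcond=None)[0];return s[:2],np.sqrt(s[2]+s[:2]@s[:2])
E
python3 - <<'E'
from h import *
im=cv2.imread("pics/top0.png");hsv=cv2.cvtColor(im,cv2.COLOR_BGR2HSV)
H,S,V=cv2.split(hsv)
# dial: bright white; 
m=((V>215)&(S<40)).astype(np.uint8);m[:, :130]=0;m[:155]=0;m[275:]=0;m[:,265:]=0
cs,_=cv2.findContours(m,0,cv2.CHAIN_APPROX_NONE);c=max(cs,key=lambda c:len(c))[:,0]
P=cast("top",c,.077)[:,:2];k=np.ones(len(P),bool)
for _ in range(8):
    o,r=circ(P[k]);e=np.abs(np.linalg.norm(P-o,axis=1)-r);k=e<max(.003,np.median(e[k])*1.5)
print("dial",o,r,k.sum(),len(P))
red=((S>170)&((H<5)|(H>175))&(V>150)).astype(np.uint8);red[:,:170]=0;red[:255]=0;red[285:]=0;red[:,200:]=0
ys,xs=np.nonzero(red);p=cast("top",np.c_[xs,ys],.077)[:,:2];d=np.linalg.norm(p-o,axis=1);j=np.argmin(d)
print("ptr tip",p[j],d[j],"mean",p.mean(0),"ang tip",np.arctan2(*(p[j]-o)[::-1]),"mean",np.arctan2(*(p.mean(0)-o)[::-1]),len(p))
# rack
m=(V>120).astype(np.uint8);m[:, :318]=0;m[:190]=0;m[266:]=0;m[:,430:]=0
m=cv2.morphologyEx(m,cv2.MORPH_CLOSE,np.ones((9,9)))
cs,_=cv2.findContours(m,0,cv2.CHAIN_APPROX_NONE);c=max(cs,key=cv2.contourArea)[:,0]
P=cast("top",c,.02)[:,:2];R=cv2.minAreaRect((P*1000).astype(np.float32));print("rack",R)
# white cell tops on packs
for nm,z,(x0,x1,y0,y1) in(("rackpacks",.088,(335,418,207,243)),("pack",.120,(178,202,166,196))):
    t=((V>190)&(S<40)).astype(np.uint8)[y0:y1,x0:x1];n,l,st,ce=cv2.connectedComponentsWithStats(t)
    for a in range(1,n):
        if st[a,4]>5: print(nm,ce[a]+[x0,y0],st[a,4],cast("top",ce[a]+[x0,y0],z)[0,:2].round(4))
a=cv2.resize(im[130:290,80:270],None,fx=4,fy=4,interpolation=2);cv2.imwrite("pics/d0.png",a[:600])
E
```

```text
dial [0.57160421 0.21383618] 0.1285316732096231 229 737
ptr tip [0.43955548 0.25035773] 0.1370061678856917 mean [0.42451815 0.25547141] ang tip 2.8717615102291854 mean 2.865742034840059 60
rack ((532.7137451171875, -226.89358520507812), (196.33990478515625, 291.373046875), 0.5562716126441956)
rackpacks [387.24742268 224.10824742] 194 [ 0.5353 -0.2518]
rackpacks [405.95789474 223.85263158] 190 [ 0.5364 -0.2979]
rackpacks [349.99473684 225.61578947] 190 [ 0.5306 -0.1598]
pack [186.59649123 178.61403509] 114 [0.6382 0.2385]
pack [198.92957746 171.67605634] 71 [0.6555 0.2091]
pack [189.5 190. ] 24 [0.6105 0.2306]
pack [198.84615385 194.38461538] 13 [0.6    0.2078]
```

View pics/d0.png

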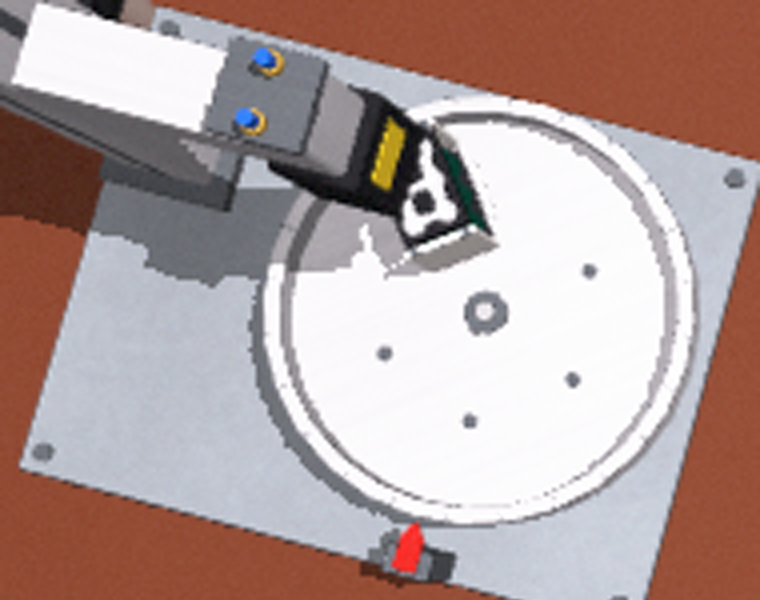

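```bash
python3 - <<'E'
from h import *
im=cv2.imread("pics/top0.png");hsv=cv2.cvtColor(im,cv2.COLOR_BGR2HSV);H,S,V=cv2.split(hsv)
Vf=im.min(2).astype(np.float32)
o=np.array([.5716,.2138])
i=optics.camera_info("top");R=cv2.Rodrigues(i["rvec"])[0];print("topcam",-R.T@i["tvec"])
for it in range(3):
  E=[]
  for a in np.arange(-np.pi,np.pi,.05):
    rr=np.arange(.120,.150,.0005)
    P=np.c_[o+rr[:,None]*[np.cos(a),np.sin(a)],np.full(len(rr),.077)]
    uv=proj("top",P).astype(np.float32);v=cv2.remap(Vf,uv[:,0],uv[:,1],1).ravel()
    g=v[:-4]-v[4:];j=np.argmax(g[8:])+8
    if g[j]>25: E.append(P[j+2,:2])
  E=np.array(E);k=np.ones(len(E),bool)
  for _ in range(10):
    o,r=circ(E[k]);e=np.abs(np.linalg.norm(E-o,axis=1)-r);k=e<max(.0015,2*np.median(e))
  print("dial",o,r,k.sum(),len(E))
for n,box in(("top",(170,200,255,285)),):
  x0,x1,y0,y1=box
  red=((S>150)&((H<6)|(H>174))&(V>170))[y0:y1,x0:x1]
  ys,xs=np.nonzero(red);p=cast(n,np.c_[xs+x0,ys+y0],.077)[:,:2];d=np.linalg.norm(p-o,axis=1);j=np.argmin(d);q=p.mean(0)-o
  print("ptr",d[j],np.arctan2(*(p[j]-o)[::-1]),"mean",np.arctan2(q[1],q[0]))
sc=cv2.imread("pics/scene0.png")
mx=sc.max(2);m=(mx<70)[395:412,434:452]
ys,xs=np.nonzero(m);uv=np.c_[xs+434,ys+395];p=cast("scene",uv,.077)[:,:2]
for u,pp in zip(uv,p):print(u,np.linalg.norm(pp-o).round(4),np.arctan2(*(pp-o)[::-1]).round(3),end="; ")
# rack tight
b=im.astype(int);m=((V>140)&(b[:,:,0]>60)).astype(np.uint8);m[:, :318]=0;m[:190]=0;m[266:]=0;m[:,430:]=0
m=cv2.morphologyEx(m,cv2.MORPH_CLOSE,np.ones((7,7)));cs,_=cv2.findContours(m,0,2);c=max(cs,key=cv2.contourArea)[:,0]
print("\nrack",cv2.minAreaRect((cast("top",c,.02)[:,:2]*1000).astype(np.float32)))
a=cv2.resize(sc[250:430,350:550],None,fx=4,fy=4,interpolation=2)[:600]
cv2.imwrite("pics/d1.png",cv2.resize(sc[310:430,370:530],None,fx=5,fy=5,interpolation=2))
E
```

```text
topcam [ 0.42898245 -0.07422996  1.2754521 ]
dial [0.57579278 0.21664556] 0.13421076057190598 98 113
dial [0.57575028 0.21673681] 0.13422902484901672 100 111
dial [0.57577415 0.21674109] 0.1342264105656551 98 110
ptr 0.14030539516977963 2.8996426697552002 mean 2.8915527217316908
[443 399] 0.1271 0.419; [443 400] 0.1288 0.419; [443 401] 0.1306 0.419; [443 402] 0.1323 0.419; [443 403] 0.134 0.419; [442 404] 0.136 0.407; [443 404] 0.1357 0.419; [442 405] 0.1377 0.407; [443 405] 0.1375 0.418; [441 406] 0.1397 0.395; [442 406] 0.1394 0.407; [443 406] 0.1392 0.418; [441 407] 0.1414 0.395; [442 407] 0.1411 0.407; [440 408] 0.1434 0.384; [441 408] 0.1431 0.395; [442 408] 0.1428 0.407; [440 409] 0.1451 0.384; [441 409] 0.1448 0.396; [439 410] 0.1471 0.374; [440 410] 0.1467 0.385; [441 410] 0.1465 0.396; [440 411] 0.1484 0.385; 
rack ((532.7136840820312, -226.89358520507812), (196.3398895263672, 291.3730773925781), 0.5562824606895447)
```

View pics/d1.png

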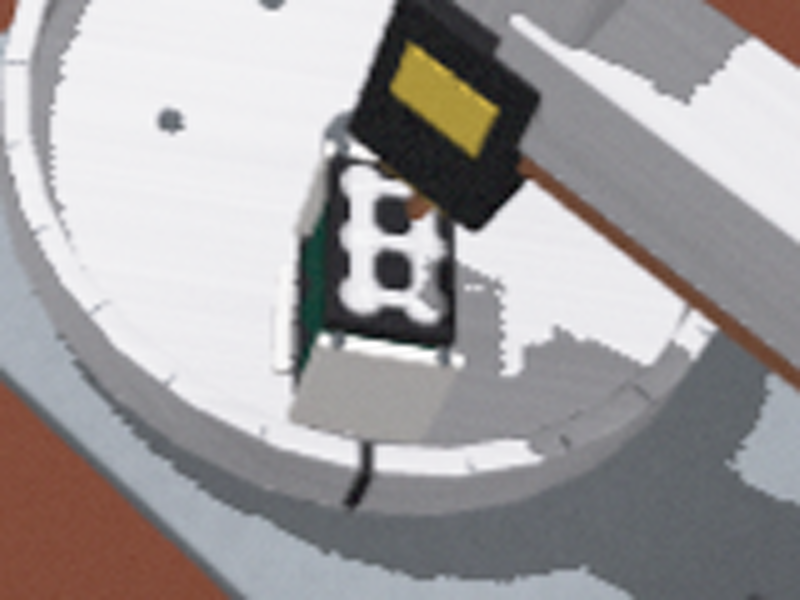

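Scene crop: the black index mark crosses the rim at full-image (443,399–404). It casts to r≈0.127–0.135 and bearing 0.419 rad. The pointer is at bearing ≈2.895, so the dial must turn about 2.48 rad CCW. I'll take the rim at bearing ~190° (past the pointer, open air) in two holds of ~71°.

```bash
python3 -m inch '[{"tx":19,"ty":-35,"tz":-7,"yaw":-5,"fingers":0},{"tx":38,"ty":-70,"tz":-14,"yaw":-10,"fingers":0},{"tx":57,"ty":-105,"tz":-21,"yaw":-15,"fingers":0},{"tx":76,"ty":-140,"tz":-28,"yaw":-20,"fingers":0},{"tx":95,"ty":-175,"tz":-35,"yaw":-25,"fingers":0}]' 30
python3 -m inch '[{"tx":19,"ty":-35,"tz":-7,"yaw":-5,"fingers":0},{"tx":38,"ty":-70,"tz":-14,"yaw":-10,"fingers":0},{"tx":57,"ty":-105,"tz":-21,"yaw":-15,"fingers":0},{"tx":76,"ty":-140,"tz":-28,"yaw":-20,"fingers":0},{"tx":95,"ty":-175,"tz":-35,"yaw":-25,"fingers":0}]'
python3 -m inch '[{"tx":19,"ty":-35,"tz":-7,"yaw":-5,"fingers":0},{"tx":35,"ty":-67,"tz":-14,"yaw":-10,"fingers":0},{"tx":35,"ty":-67,"tz":-14,"yaw":-10,"fingers":0}]'
python3 - <<'E'
from h import *
i=optics.camera_info("wrist");im=optics.snapshot("wrist");cv2.imwrite("pics/w1.png",im[:,:,::-1])
R=cv2.Rodrigues(i["rvec"])[0];print("cam",(-R.T@i["tvec"]).round(3),"axis",R[2].round(3))
s=bot.get_state();print(s["tcp_pos"],s["tcp_rot"],s["opening"])
# red pointer tip
hsv=cv2.cvtColor(im,cv2.COLOR_RGB2HSV);H,S,V=cv2.split(hsv);m=((S>170)&((H<4)|(H>176))&(V>150)).astype(np.uint8)
n,l,st,ce=cv2.connectedComponentsWithStats(m);o=np.array([.5758,.2167])
for a in range(1,n):
  if st[a,4]>30:
    ys,xs=np.nonzero(l==a);p=cast("wrist",np.c_[xs,ys],.077,i)[:,:2];d=np.linalg.norm(p-o,axis=1);j=d.argmin();print(st[a],p[j],d[j],np.arctan2(*(p[j]-o)[::-1]))
E
```

```text
time_s: 0.57
tcp_pos: [0.318, 0.4339, 0.2179]
tcp_rot: [[-0.0, 0.71, 0.704], [-0.0, 0.704, -0.71], [-1.0, -0.0, 0.0]]
force: [1.2, 0.1, 0.3]
opening: 0.502
time_s: 0.98
tcp_pos: [0.4132, 0.2589, 0.183]
tcp_rot: [[0.0, 0.941, 0.337], [0.0, 0.337, -0.941], [-1.0, 0.0, -0.0]]
force: [0.8, 1.0, -0.3]
opening: 0.498
time_s: 1.23
tcp_pos: [0.4495, 0.1889, 0.1682]
tcp_rot: [[-0.001, 0.987, 0.163], [-0.001, 0.163, -0.987], [-1.0, -0.001, 0.001]]
force: [0.2, -0.3, -0.6]
opening: 0.503
cam [0.439 0.256 0.288] axis [ 0.043 -0.267 -0.963]
[0.44859652 0.19088772 0.1686432 ] [[-1.00604706e-03  9.85903987e-01  1.67309042e-01]
 [-5.91854255e-04  1.67308511e-01 -9.85904413e-01]
 [-9.99999319e-01 -1.09088880e-03  4.15191235e-04]] 0.5008785843058241
```

View pics/w1.png

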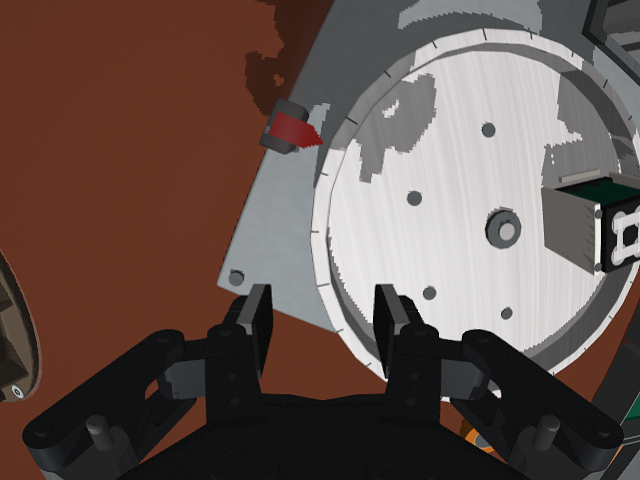

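Wrist view: the rim passes between the jaws. The pointer tip is at (322,143) and the pack is at the right, at about (620,230).

```bash
python3 - <<'E'
from h import *
o=np.array([.5758,.2167])
i=optics.camera_info("wrist");g=cv2.imread("pics/w1.png");S=cv2.cvtColor(g,cv2.COLOR_BGR2HSV);v=g.min(2).astype(np.float32)
m=((S[...,0]<6)|(S[...,0]>174))&(S[...,1]>150)&(S[...,2]>70);m[:, :260]=0;m[:,335:]=0;m[:90]=0;m[165:]=0
ys,xs=np.nonzero(m);print(len(xs),xs.max())
p=cast("wrist",np.c_[xs,ys],.077,i)[:,:2];d=np.linalg.norm(p-o,axis=1);j=d.argmin();print("ptr",xs[j],ys[j],p[j],d[j],np.arctan2(*(p[j]-o)[::-1]))
for it in range(3):
  E=[]
  for a in np.r_[np.arange(1.6,2.75,.04),np.arange(3.05,3.45,.04)]:
    rr=np.arange(.120,.150,.0005);P=np.c_[o+rr[:,None]*[np.cos(a),np.sin(a)],np.full(len(rr),.077)]
    uv=proj("wrist",P,i).astype(np.float32);w=cv2.remap(v,uv[:,0],uv[:,1],1).ravel();q=w[:-4]-w[4:];j=q.argmax()
    if q[j]>25:E.append(P[j+2,:2])
  E=np.array(E)
  # fixed radius fit
  from scipy.optimize import least_squares
  o=least_squares(lambda c:np.linalg.norm(E-c,axis=1)-.135,o,loss="soft_l1",f_scale=.001).x
  e=np.linalg.norm(E-o,axis=1)-.135;print(o,len(E),np.median(np.abs(e)))
s=bot.get_state();print(s["tcp_pos"],o+.13*np.array([np.cos(np.radians(189.6)),np.sin(np.radians(189.6))]))
E
```

```text
1022 322
ptr 322 143 [0.43750738 0.25450755] 0.14336756377121068 2.8747256571851607
[0.5745369  0.22040283] 40 0.00082583065150868
[0.57482299 0.22068517] 40 0.0010766316038223617
[0.5746397  0.22063661] 40 0.0009279979096212254
[0.44859652 0.19088772 0.1686432 ] [0.44646021 0.19895667]
```

```bash
python3 -m inch '[{"tx":-2,"ty":7,"tz":-30},{"tx":-2,"ty":7,"tz":-60},{"tx":-2,"ty":7,"tz":-84},{"tx":-2,"ty":7,"tz":-86},{"tx":-2,"ty":7,"tz":-86}]'
python3 -m inch '[{"fingers":-0.4},{"fingers":-0.8},{"fingers":-1},{"fingers":-1},{"fingers":-1}]' 35
```

```text
invalid input at $[0]: expected keys tx, ty, tz, yaw, fingers
invalid input at $[0]: expected keys tx, ty, tz, yaw, fingers
```

```bash
python3 -m inch '[{"tx":-2,"ty":7,"tz":-30,"yaw":0,"fingers":0},{"tx":-2,"ty":7,"tz":-60,"yaw":0,"fingers":0},{"tx":-2,"ty":7,"tz":-84,"yaw":0,"fingers":0},{"tx":-2,"ty":7,"tz":-86,"yaw":0,"fingers":0},{"tx":-2,"ty":7,"tz":-86,"yaw":0,"fingers":0}]'
python3 -m inch '[{"tx":0,"ty":0,"tz":0,"yaw":0,"fingers":-0.4},{"tx":0,"ty":0,"tz":0,"yaw":0,"fingers":-0.8},{"tx":0,"ty":0,"tz":0,"yaw":0,"fingers":-1},{"tx":0,"ty":0,"tz":0,"yaw":0,"fingers":-1},{"tx":0,"ty":0,"tz":0,"yaw":0,"fingers":-1}]' 35
```

```text
time_s: 1.7
tcp_pos: [0.4446, 0.201, 0.0826]
tcp_rot: [[-0.003, 0.985, 0.174], [-0.001, 0.174, -0.985], [-1.0, -0.003, 0.0]]
force: [-0.1, -0.2, 1.1]
opening: 0.501
time_s: 2.12
tcp_pos: [0.4442, 0.2004, 0.0847]
tcp_rot: [[-0.002, 0.985, 0.173], [-0.0, 0.173, -0.985], [-1.0, -0.002, 0.0]]
force: [-11.4, -2.1, 15.8]
opening: 0.131
```

The grip is made (11 mm), but the tips press on the floor. I'll ease off, rise 6 mm and regrip.

```bash
python3 -m inch '[{"tx":0,"ty":0,"tz":0,"yaw":0,"fingers":-0.4},{"tx":-1,"ty":0,"tz":6,"yaw":0,"fingers":-0.4},{"tx":-1,"ty":0,"tz":6,"yaw":0,"fingers":-0.4},{"tx":-1,"ty":0,"tz":6,"yaw":0,"fingers":-1},{"tx":-1,"ty":0,"tz":6,"yaw":0,"fingers":-1}]'
python3 -m inch '[{"tx":0,"ty":0,"tz":0,"yaw":0,"fingers":-1},{"tx":0,"ty":0,"tz":0,"yaw":0,"fingers":-1},{"tx":0,"ty":0,"tz":0,"yaw":0,"fingers":-1}]'
python3 - <<'E'
import numpy as np
o=np.array([.5745,.2195])
for st in(188.8,188.8+34.5):
  for k in range(1,6):
    a,b=np.radians([st,st+6.9*k]);print(k,(130*np.array([np.cos(b)-np.cos(a),np.sin(b)-np.sin(a)])).round(1))
E
```

```text
time_s: 2.53
tcp_pos: [0.4441, 0.2005, 0.0901]
tcp_rot: [[-0.001, 0.985, 0.173], [-0.0, 0.173, -0.985], [-1.0, -0.001, -0.0]]
force: [-10.4, -2.2, 27.7]
opening: 0.131
time_s: 2.78
tcp_pos: [0.4441, 0.2005, 0.0902]
tcp_rot: [[-0.001, 0.985, 0.173], [-0.0, 0.173, -0.985], [-1.0, -0.001, -0.0]]
force: [-9.5, -1.1, 26.0]
opening: 0.131
1 [  3.3 -15.3]
2 [  8.5 -30.1]
3 [ 15.3 -44.1]
4 [ 23.8 -57.3]
5 [ 33.9 -69.3]
1 [ 11.4 -10.7]
2 [ 24. -20.]
3 [ 37.6 -27.7]
4 [ 52.1 -33.7]
5 [ 67.1 -37.9]
```

```bash
python3 -m inch '[{"tx":3.3,"ty":-15.3,"tz":1,"yaw":6.9,"fingers":-1},{"tx":8.5,"ty":-30.1,"tz":1,"yaw":13.8,"fingers":-1},{"tx":15.3,"ty":-44.1,"tz":1,"yaw":20.7,"fingers":-1},{"tx":23.8,"ty":-57.3,"tz":1,"yaw":27.6,"fingers":-1},{"tx":33.9,"ty":-69.3,"tz":1,"yaw":34.5,"fingers":-1}]'
```

```text
time_s: 3.2
tcp_pos: [0.4772, 0.1302, 0.0904]
tcp_rot: [[-0.003, 0.71, 0.705], [-0.001, 0.705, -0.71], [-1.0, -0.003, -0.002]]
force: [-5.9, -1.9, 9.4]
opening: 0.126
```

```bash
python3 -m inch '[{"tx":11.4,"ty":-10.7,"tz":0,"yaw":6.9,"fingers":-1},{"tx":24,"ty":-20,"tz":0,"yaw":13.8,"fingers":-1},{"tx":37.6,"ty":-27.7,"tz":0,"yaw":20.7,"fingers":-1},{"tx":52.1,"ty":-33.7,"tz":0,"yaw":27.6,"fingers":-1},{"tx":67.1,"ty":-37.9,"tz":0,"yaw":34.5,"fingers":-1}]'
python3 -m inch '[{"tx":0,"ty":0,"tz":0,"yaw":0,"fingers":-1},{"tx":0,"ty":0,"tz":0,"yaw":0,"fingers":0},{"tx":0,"ty":0,"tz":0,"yaw":0,"fingers":0},{"tx":0,"ty":0,"tz":25,"yaw":0,"fingers":0},{"tx":0,"ty":0,"tz":50,"yaw":0,"fingers":0}]'
python3 - <<'E'
from h import *
for n in("top","scene"): cv2.imwrite(f"pics/{n}2.png",optics.snapshot(n)[:,:,::-1])
a=cv2.resize(cv2.imread("pics/scene2.png")[240:440,350:550],None,fx=3,fy=3);b=cv2.resize(cv2.imread("pics/top2.png")[130:290,130:270],None,fx=3.75,fy=3.75)[:600,:200*0+525]
cv2.imwrite("pics/c2.png",cv2.resize(np.hstack([a,b]),None,fx=.71,fy=.71))
E
```

```text
time_s: 3.62
tcp_pos: [0.5447, 0.0912, 0.0904]
tcp_rot: [[-0.003, 0.186, 0.983], [-0.002, 0.983, -0.186], [-1.0, -0.002, -0.003]]
force: [-5.6, -16.7, 9.0]
opening: 0.125
time_s: 4.03
tcp_pos: [0.5447, 0.0935, 0.1399]
tcp_rot: [[-0.003, 0.192, 0.981], [-0.0, 0.981, -0.192], [-1.0, -0.001, -0.003]]
force: [1.0, 0.4, 0.7]
opening: 0.501
```

View pics/c2.png

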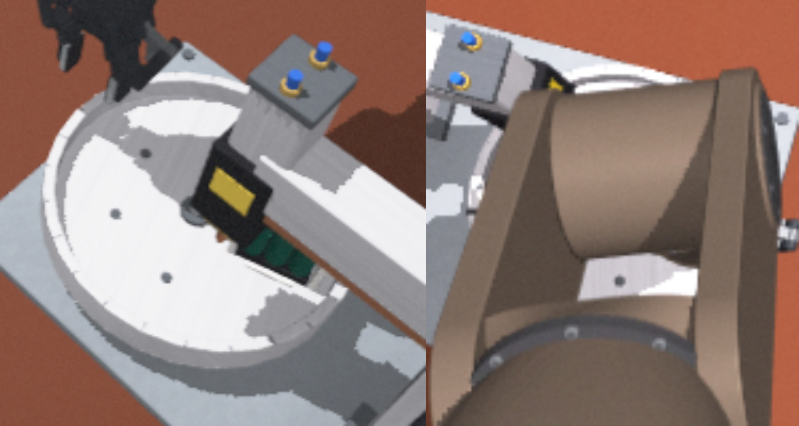

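The dial came round about 70°. Going back for the second hold.

```bash
python3 -m inch '[{"tx":-10,"ty":10.5,"tz":6,"yaw":-6.9,"fingers":0},{"tx":-20,"ty":21,"tz":12,"yaw":-13.8,"fingers":0},{"tx":-30,"ty":31.5,"tz":18,"yaw":-20.7,"fingers":0},{"tx":-40,"ty":42,"tz":24,"yaw":-27.6,"fingers":0},{"tx":-50,"ty":52.5,"tz":28,"yaw":-34.5,"fingers":0}]'
python3 -m inch '[{"tx":-10,"ty":10.5,"tz":0,"yaw":-6.9,"fingers":0},{"tx":-20,"ty":21,"tz":0,"yaw":-13.8,"fingers":0},{"tx":-30,"ty":31.5,"tz":0,"yaw":-20.7,"fingers":0},{"tx":-40,"ty":42,"tz":0,"yaw":-27.6,"fingers":0},{"tx":-50,"ty":52.5,"tz":0,"yaw":-34.5,"fingers":0}]'
python3 - <<'E'
from h import *
s=bot.get_state();print(s["tcp_pos"],s["tcp_rot"][:2,1])
i=optics.camera_info("wrist");im=optics.snapshot("wrist");cv2.imwrite("pics/w3.png",im[:,:,::-1])
o=np.array([.573,.218]);v=im.max(2).astype(np.float32)
th=np.arange(0,2*np.pi,.004);M=[]
for r in np.arange(.127,.1341,.001):
  P=np.c_[o+r*np.c_[np.cos(th),np.sin(th)],np.full(len(th),.077)];uv=proj("wrist",P,i).astype(np.float32);M.append(cv2.remap(v,uv[:,0],uv[:,1],1,borderValue=255).ravel())
w=np.median(M,0)
for a,b in zip(th[w<60],w[w<60]):print(round(a,3),int(b),end=" ")
E
```

```text
time_s: 4.55
tcp_pos: [0.4953, 0.1466, 0.1686]
tcp_rot: [[0.0, 0.718, 0.696], [0.0, 0.696, -0.718], [-1.0, 0.0, 0.0]]
force: [0.7, 0.3, 0.1]
opening: 0.501
time_s: 4.97
tcp_pos: [0.4451, 0.1991, 0.1681]
tcp_rot: [[0.0, 0.986, 0.167], [0.0, 0.167, -0.986], [-1.0, 0.0, -0.0]]
force: [0.2, 0.2, -0.2]
opening: 0.499
[0.44507725 0.19908978 0.16811087] [0.98593625 0.16712182]
1.612 42 1.616 26 1.62 29 1.624 30 1.628 30 1.632 30 1.636 27 1.64 28 1.644 46 4.184 46 4.188 20 4.192 20 4.196 20 4.2 20 4.204 20 4.208 20 4.212 20 4.216 20 4.22 20 4.224 20 4.228 20 4.232 20 4.236 20 4.24 20 4.244 20 4.248 20 4.252 20 4.256 20 4.26 20 4.264 20 4.268 20 4.272 20 4.276 20 4.28 19 4.284 19 4.288 19 4.292 19 4.296 19 4.3 19 4.304 19 4.308 20 4.312 20 4.316 20 4.32 21 4.324 20 4.328 20 4.332 20 4.336 22 4.34 22 4.344 25 4.348 27 4.352 28 4.356 29 4.36 29 4.364 29 4.368 28 4.372 28 4.376 28 4.38 28 4.384 27 4.388 26 4.392 23 4.396 23 4.4 21 4.404 21 4.408 20 4.412 20 4.416 20 4.42 20 4.424 20 4.428 20 4.432 20 4.436 19 4.44 19 4.444 19 4.448 20 4.452 20 4.456 19 4.46 20 4.464 20 4.468 21 4.472 20 4.476 20
[... 1078 characters left out ...]
5.112 20 5.116 20 5.12 19 5.124 20 5.128 19 5.132 20 5.136 20 5.14 19 5.144 19 5.148 19 5.152 20 5.156 19 5.16 19 5.164 20 5.168 20 5.172 20 5.176 20 5.18 21 5.184 20 5.188 20 5.192 20 5.196 19 5.2 20 5.204 20 5.208 20 5.212 19 5.216 19 5.22 20 5.224 19 5.228 20 5.232 20 5.236 20 5.24 19 5.244 20 5.248 19 5.252 19 5.256 19 5.26 20 5.264 20 5.268 20 5.272 19 5.276 19 5.28 19 5.284 20 5.288 19 5.292 19 5.296 19 5.3 19 5.304 19 5.308 19 5.312 19 5.316 19 5.32 20 5.324 19 5.328 19 5.332 20 5.336 19 5.34 20 5.344 20 5.348 20 5.352 20 5.356 20 5.36 20 5.364 19 5.368 19 5.372 19 5.376 20 5.38 20 5.384 19 5.388 18 5.392 19 5.396 19 5.4 19 5.404 19 5.408 18 5.412 18 5.416 19 5.42 19 5.424 19 5.428 33
```

View pics/w3.png

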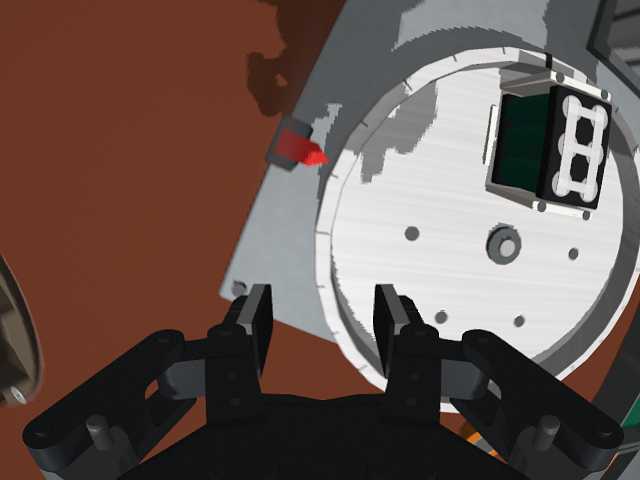

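Mark at pixel (548,60), which is bearing 1.628. About 1.26 rad is left. Second hold.

```bash
python3 -m inch '[{"tx":-1,"ty":0,"tz":-30,"yaw":0,"fingers":0},{"tx":-1,"ty":0,"tz":-60,"yaw":0,"fingers":0},{"tx":-1,"ty":0,"tz":-79,"yaw":0,"fingers":0},{"tx":-1,"ty":0,"tz":-79,"yaw":0,"fingers":0},{"tx":-1,"ty":0,"tz":-79,"yaw":0,"fingers":-0.6}]'
python3 -m inch '[{"tx":0,"ty":0,"tz":0,"yaw":0,"fingers":-1},{"tx":0,"ty":0,"tz":1,"yaw":0,"fingers":-1},{"tx":0,"ty":0,"tz":1,"yaw":0,"fingers":-1},{"tx":0,"ty":0,"tz":2,"yaw":0,"fingers":-1},{"tx":0,"ty":0,"tz":2,"yaw":0,"fingers":-1}]'
python3 -m inch '[{"tx":3.3,"ty":-15.3,"tz":0,"yaw":6.9,"fingers":-1},{"tx":8.5,"ty":-30.1,"tz":0,"yaw":13.8,"fingers":-1},{"tx":15.3,"ty":-44.1,"tz":0,"yaw":20.7,"fingers":-1},{"tx":23.8,"ty":-57.3,"tz":0,"yaw":27.6,"fingers":-1},{"tx":33.9,"ty":-69.3,"tz":0,"yaw":34.5,"fingers":-1}]'
python3 -m inch '[{"tx":11.4,"ty":-10.7,"tz":0,"yaw":6.9,"fingers":-1},{"tx":24,"ty":-20,"tz":0,"yaw":13.8,"fingers":-1},{"tx":37.6,"ty":-27.7,"tz":0,"yaw":20.7,"fingers":-1},{"tx":52.1,"ty":-33.7,"tz":0,"yaw":27.6,"fingers":-1},{"tx":67.1,"ty":-37.9,"tz":0,"yaw":34.5,"fingers":-1}]'
cat > mk.py <<'E'
from h import *
import sys
s=bot.get_state();print(s["tcp_pos"].round(4),s["tcp_rot"][:2,1].round(3))
i=optics.camera_info("wrist");im=optics.snapshot("wrist");cv2.imwrite(f"pics/{sys.argv[1]}.png",im[:,:,::-1])
o=np.array([.573,.218]);v=im.max(2).astype(np.float32)
th=np.arange(2.2,3.4,.004);M=[]
for r in np.arange(.128,.1341,.001):
  P=np.c_[o+r*np.c_[np.cos(th),np.sin(th)],np.full(len(th),.077)];uv=proj("wrist",P,i).astype(np.float32);M.append(cv2.remap(v,uv[:,0],uv[:,1],1,borderValue=255).ravel())
w=np.median(M,0);k=th[w<w.min()+25];print("mark",k.min(),k.max(),k.mean(),w.min(),"px",proj("wrist",np.r_[o+.135*np.array([np.cos(k.mean()),np.sin(k.mean())]),.077],i))
H,S,V=cv2.split(cv2.cvtColor(im,cv2.COLOR_RGB2HSV));m=(((H<6)|(H>174))&(S>190)&(V>70)).astype(np.uint8)
u0=proj("wrist",np.r_[o+.145*np.array([np.cos(2.89),np.sin(2.89)]),.077],i)[0]
n,l,st,ce=cv2.connectedComponentsWithStats(m)
for a in range(1,n):
  if st[a,4]>100 and np.hypot(*(ce[a]-u0))<60:
    ys,xs=np.nonzero(l==a);p=cast("wrist",np.c_[xs,ys],.077,i)[:,:2]-o;d=np.linalg.norm(p,axis=1);an=np.arctan2(p[:,1],p[:,0]);e=np.argsort(d)[:6]
    print("ptr",st[a],"tip px",xs[e[0]],ys[e[0]],d[e[0]],an[e].mean(),"body",an.mean())
x,y=np.clip(u0.astype(int),[100,75],[540,405]);cv2.imwrite(f"pics/{sys.argv[1]}c.png",cv2.resize(im[y-75:y+75,x-100:x+100,::-1],None,fx=4,fy=4,interpolation=2))
E
python3 mk.py w4
```

```text
time_s: 5.43
tcp_pos: [0.4442, 0.1982, 0.0888]
tcp_rot: [[-0.002, 0.985, 0.174], [-0.001, 0.174, -0.985], [-1.0, -0.002, 0.0]]
force: [0.1, 0.2, 0.1]
opening: 0.374
time_s: 5.85
tcp_pos: [0.4465, 0.1988, 0.092]
tcp_rot: [[0.003, 0.985, 0.173], [0.001, 0.173, -0.985], [-1.0, 0.003, -0.001]]
force: [10.2, -0.3, -30.0]
opening: 0.113
time_s: 6.27
tcp_pos: [0.4809, 0.1291, 0.0921]
tcp_rot: [[0.004, 0.71, 0.704], [0.001, 0.704, -0.71], [-1.0, 0.004, 0.002]]
force: [14.1, 14.1, -34.4]
opening: 0.112
time_s: 6.68
tcp_pos: [0.5476, 0.0922, 0.092]
tcp_rot: [[0.003, 0.187, 0.982], [0.002, 0.982, -0.187], [-1.0, 0.003, 0.002]]
force: [6.5, 29.9, -25.2]
opening: 0.108
[0.5476 0.0922 0.092 ] [0.187 0.982]
mark 2.8320000000000007 2.8680000000000008 2.8500000000000005 14.46875 px [[626.68520389  26.61764564]]
ptr [609   0  19  17 200] tip px 619 16 0.13864390971208876 2.892835649236968 body 2.8880692453472205
```

View pics/w4c.png

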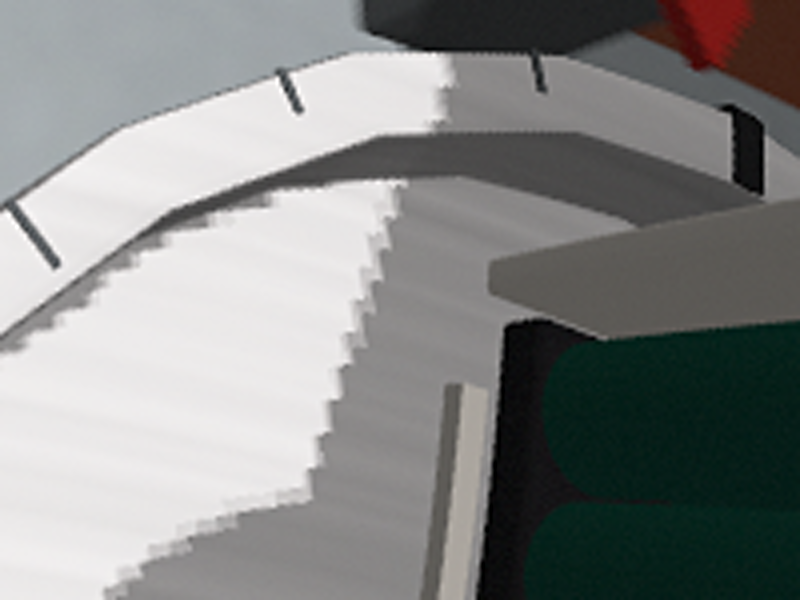

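Wrist crop: the mark (crop 745,150) is still just short of the pointer tip (700,70). Measured, that is 2.850 against 2.892. I'll turn 2.4° more and release.

```bash
python3 -m inch '[{"tx":2.7,"ty":-0.5,"tz":0,"yaw":1.2,"fingers":-1},{"tx":5.4,"ty":-1,"tz":0,"yaw":2.4,"fingers":-1},{"tx":5.4,"ty":-1,"tz":0,"yaw":2.4,"fingers":-1}]'
python3 -m inch '[{"tx":0,"ty":0,"tz":0,"yaw":0,"fingers":-0.5},{"tx":0,"ty":0,"tz":0,"yaw":0,"fingers":0},{"tx":0,"ty":0,"tz":30,"yaw":0,"fingers":0},{"tx":0,"ty":-10,"tz":65,"yaw":-5,"fingers":0},{"tx":0,"ty":-20,"tz":100,"yaw":-10,"fingers":0}]'
python3 mk.py w5
```

```text
time_s: 6.98
tcp_pos: [0.5531, 0.0915, 0.0924]
tcp_rot: [[0.004, 0.15, 0.989], [0.002, 0.989, -0.15], [-1.0, 0.002, 0.003]]
force: [9.1, 16.2, -18.8]
opening: 0.109
time_s: 7.4
tcp_pos: [0.5506, 0.0701, 0.1931]
tcp_rot: [[-0.001, 0.322, 0.947], [-0.0, 0.947, -0.322], [-1.0, -0.0, -0.0]]
force: [1.1, -0.2, -0.9]
opening: 0.501
[0.5506 0.0701 0.1931] [0.322 0.947]
mark 2.880000000000001 2.892000000000001 2.8860000000000006 19.691406 px [[519.96560656  18.22356821]]
ptr [510   0  20  14 148] tip px 518 13 0.13889569749753733 2.8870517792373587 body 2.8819199189189413
```

The mark is at 2.886 and the pointer at 2.887, so they are aligned. Next I move above the pack.

```bash
python3 -m inch '[{"tx":-10,"ty":33,"tz":4,"yaw":1,"fingers":1},{"tx":-20,"ty":67,"tz":7,"yaw":2,"fingers":1},{"tx":-30,"ty":100,"tz":7,"yaw":3,"fingers":1},{"tx":-40,"ty":133,"tz":7,"yaw":4,"fingers":1},{"tx":-49,"ty":166,"tz":7,"yaw":4,"fingers":1}]'
python3 -m inch '[{"tx":0,"ty":0,"tz":0,"yaw":0,"fingers":1},{"tx":0,"ty":0,"tz":0,"yaw":0,"fingers":1}]'
cat > pk.py <<'E'
from h import *
import sys
f,z,x,y=sys.argv[1],*map(float,sys.argv[2:5])
s=bot.get_state();t=s["tcp_rot"];print(s["tcp_pos"].round(4),"jaw",np.degrees(np.arctan2(t[1,1],t[0,1])).round(2))
i=optics.camera_info("wrist");im=optics.snapshot("wrist");cv2.imwrite(f"pics/{f}.png",im[:,:,::-1])
u=proj("wrist",[x,y,z],i)[0];print("exp px",u)
E
python3 pk.py w6 .12 .5014 .2366
```

```text
time_s: 7.87
tcp_pos: [0.5016, 0.2375, 0.1996]
tcp_rot: [[0.002, 0.252, 0.968], [0.001, 0.968, -0.252], [-1.0, 0.001, 0.001]]
force: [1.2, 0.7, 0.6]
opening: 1.002
time_s: 8.03
tcp_pos: [0.5018, 0.2377, 0.1993]
tcp_rot: [[0.001, 0.25, 0.968], [0.0, 0.968, -0.25], [-1.0, 0.001, 0.001]]
force: [-0.4, -0.4, 0.1]
opening: 0.998
[0.5018 0.2377 0.1993] jaw 75.54
exp px [320.2380356  258.97318265]
```

View pics/w6.png

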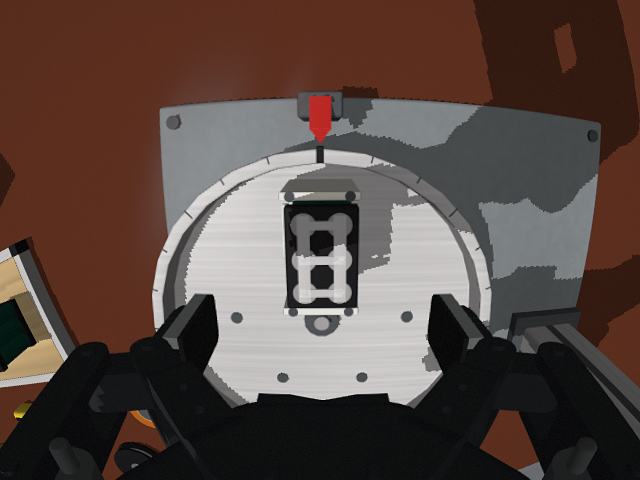

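Mark (320,155) sits in line with the pointer tip (320,140). The pack is centred at (321,258), against (320,259) predicted. Descend and grasp.

```bash
python3 -m inch '[{"tx":0,"ty":-1,"tz":-30,"yaw":0,"fingers":1},{"tx":0,"ty":-1,"tz":-60,"yaw":0,"fingers":1},{"tx":0,"ty":-1,"tz":-90,"yaw":0,"fingers":1},{"tx":0,"ty":-1,"tz":-104,"yaw":0,"fingers":1},{"tx":0,"ty":-1,"tz":-104,"yaw":0,"fingers":1}]'
python3 -m inch '[{"tx":0,"ty":0,"tz":0,"yaw":0,"fingers":0.4},{"tx":0,"ty":0,"tz":0,"yaw":0,"fingers":0.1},{"tx":0,"ty":0,"tz":0,"yaw":0,"fingers":-0.2},{"tx":0,"ty":0,"tz":0,"yaw":0,"fingers":-0.5},{"tx":0,"ty":0,"tz":0,"yaw":0,"fingers":-0.5}]' 35
python3 -m inch '[{"tx":0,"ty":0,"tz":4,"yaw":0,"fingers":-0.5},{"tx":0,"ty":0,"tz":10,"yaw":0,"fingers":-0.5},{"tx":0,"ty":0,"tz":18,"yaw":0,"fingers":-0.5}]'
```

```text
time_s: 8.5
tcp_pos: [0.5009, 0.2331, 0.0918]
tcp_rot: [[-0.004, 0.254, 0.967], [-0.002, 0.967, -0.254], [-1.0, -0.003, -0.004]]
force: [-1.2, -0.2, -0.2]
opening: 0.998
time_s: 8.92
tcp_pos: [0.5032, 0.2354, 0.0958]
tcp_rot: [[0.002, 0.253, 0.968], [0.001, 0.968, -0.253], [-1.0, 0.001, 0.002]]
force: [1.0, -2.4, 8.8]
opening: 0.485
time_s: 9.17
tcp_pos: [0.5019, 0.2352, 0.1129]
tcp_rot: [[-0.0, 0.253, 0.968], [-0.0, 0.968, -0.253], [-1.0, -0.0, -0.0]]
force: [0.5, 0.5, -3.8]
opening: 0.49
```

Pack held (opening 0.49 ≈ 42 mm). Lift clear and carry to the bare bench.

```bash
python3 -m inch '[{"tx":0,"ty":0,"tz":18,"yaw":0,"fingers":-0.5},{"tx":0,"ty":0,"tz":36,"yaw":0,"fingers":-0.5},{"tx":0,"ty":0,"tz":54,"yaw":0,"fingers":-0.5},{"tx":0,"ty":0,"tz":72,"yaw":0,"fingers":-0.5},{"tx":0,"ty":0,"tz":76,"yaw":0,"fingers":-0.5}]'
python3 -m inch '[{"tx":-7,"ty":-30,"tz":0,"yaw":2,"fingers":-0.5},{"tx":-15,"ty":-63,"tz":0,"yaw":4,"fingers":-0.5},{"tx":-23,"ty":-96,"tz":0,"yaw":6,"fingers":-0.5},{"tx":-31,"ty":-129,"tz":0,"yaw":8,"fingers":-0.5},{"tx":-39,"ty":-162,"tz":0,"yaw":10,"fingers":-0.5}]'
python3 -m inch '[{"tx":-7,"ty":-33,"tz":-10,"yaw":2,"fingers":-0.5},{"tx":-15,"ty":-66,"tz":-25,"yaw":4,"fingers":-0.5},{"tx":-20,"ty":-90,"tz":-45,"yaw":6,"fingers":-0.5},{"tx":-23,"ty":-103,"tz":-75,"yaw":7,"fingers":-0.5},{"tx":-23,"ty":-103,"tz":-100,"yaw":7,"fingers":-0.5}]'
python3 - <<'E'
from h import *
i=optics.camera_info("wrist");im=optics.snapshot("wrist");cv2.imwrite("pics/w7.png",im[:,:,::-1])
j=optics.snapshot("scene");cv2.imwrite("pics/s7.png",np.hstack([cv2.resize(im[:,:,::-1],(400,300)),cv2.resize(j[100:400,200:600,::-1],(400,300))]))
E
```

```text
time_s: 9.58
tcp_pos: [0.5033, 0.2358, 0.1916]
tcp_rot: [[0.004, 0.253, 0.968], [0.002, 0.968, -0.253], [-1.0, 0.002, 0.003]]
force: [2.0, 0.2, -3.3]
opening: 0.485
time_s: 10.0
tcp_pos: [0.4622, 0.072, 0.1882]
tcp_rot: [[-0.0, 0.078, 0.997], [-0.0, 0.997, -0.078], [-1.0, -0.0, -0.0]]
force: [1.9, -0.3, -3.3]
opening: 0.49
time_s: 10.42
tcp_pos: [0.4396, -0.032, 0.0874]
tcp_rot: [[0.001, -0.04, 0.999], [-0.0, 0.999, 0.04], [-1.0, -0.0, 0.001]]
force: [0.4, 0.1, -3.0]
opening: 0.484
```

View pics/s7.png

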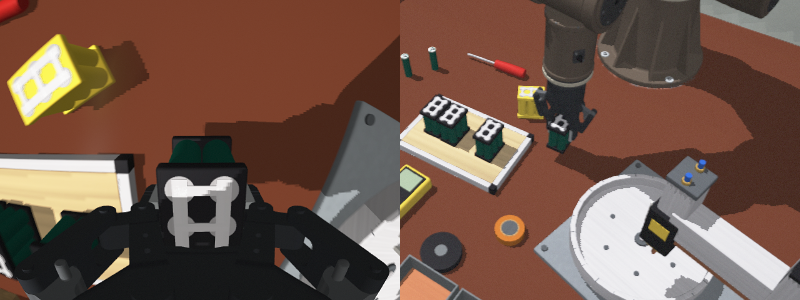

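The pack is held upright over clear bench, with rack and decoy well to the side. Lowering in steps.

```bash
python3 -m inch '[{"tx":0,"ty":0,"tz":-15,"yaw":0,"fingers":-0.5},{"tx":0,"ty":0,"tz":-28,"yaw":0,"fingers":-0.5},{"tx":0,"ty":0,"tz":-36,"yaw":0,"fingers":-0.5},{"tx":0,"ty":0,"tz":-39,"yaw":0,"fingers":-0.5},{"tx":0,"ty":0,"tz":-39,"yaw":0,"fingers":-0.5}]'
python3 -m inch '[{"tx":0,"ty":0,"tz":-1,"yaw":0,"fingers":-0.5},{"tx":0,"ty":0,"tz":-2,"yaw":0,"fingers":-0.5},{"tx":0,"ty":0,"tz":-2,"yaw":0,"fingers":-0.5}]'
```

```text
time_s: 10.93
tcp_pos: [0.4402, -0.0294, 0.0495]
tcp_rot: [[-0.0, -0.042, 0.999], [0.0, 0.999, 0.042], [-1.0, 0.0, -0.0]]
force: [-0.9, -0.4, -3.4]
opening: 0.487
time_s: 11.18
tcp_pos: [0.4405, -0.0297, 0.0478]
tcp_rot: [[0.001, -0.041, 0.999], [-0.0, 0.999, 0.041], [-1.0, -0.0, 0.001]]
force: [0.8, -0.5, -3.1]
opening: 0.487
```

```bash
python3 -m inch '[{"tx":0,"ty":0,"tz":-1,"yaw":0,"fingers":-0.5},{"tx":0,"ty":0,"tz":-2,"yaw":0,"fingers":-0.5},{"tx":0,"ty":0,"tz":-2,"yaw":0,"fingers":-0.5}]'
python3 -m inch '[{"tx":0,"ty":0,"tz":-1,"yaw":0,"fingers":-0.5},{"tx":0,"ty":0,"tz":-2,"yaw":0,"fingers":-0.5},{"tx":0,"ty":0,"tz":-2,"yaw":0,"fingers":-0.5}]'
```

```text
time_s: 11.43
tcp_pos: [0.4401, -0.0298, 0.0453]
tcp_rot: [[0.0, -0.041, 0.999], [-0.0, 0.999, 0.041], [-1.0, -0.0, 0.0]]
force: [0.3, 0.2, -3.9]
opening: 0.489
time_s: 11.68
tcp_pos: [0.4402, -0.0298, 0.0438]
tcp_rot: [[0.0, -0.041, 0.999], [-0.0, 0.999, 0.041], [-1.0, -0.0, 0.0]]
force: [-4.1, -0.2, 19.2]
opening: 0.486
```

Contact at TCP z≈0.044. Release, rise, and turn 90° to take it by its ends.

```bash
python3 -m inch '[{"tx":0,"ty":0,"tz":0.8,"yaw":0,"fingers":0.2},{"tx":0,"ty":0,"tz":0.8,"yaw":0,"fingers":0.6},{"tx":0,"ty":0,"tz":0.8,"yaw":0,"fingers":1},{"tx":0,"ty":0,"tz":0.8,"yaw":0,"fingers":1},{"tx":0,"ty":0,"tz":25,"yaw":0,"fingers":1}]'
python3 -m inch '[{"tx":0,"ty":0,"tz":35,"yaw":0,"fingers":1},{"tx":0,"ty":0,"tz":70,"yaw":0,"fingers":1},{"tx":0,"ty":0,"tz":90,"yaw":-7,"fingers":1},{"tx":0,"ty":0,"tz":100,"yaw":-14,"fingers":1},{"tx":0,"ty":0,"tz":100,"yaw":-21,"fingers":1}]'
python3 -m inch '[{"tx":0,"ty":0,"tz":0,"yaw":-7,"fingers":1},{"tx":0,"ty":0,"tz":0,"yaw":-14,"fingers":1},{"tx":0,"ty":0,"tz":0,"yaw":-21,"fingers":1},{"tx":0,"ty":0,"tz":0,"yaw":-28,"fingers":1},{"tx":0,"ty":0,"tz":0,"yaw":-35,"fingers":1}]'
python3 -m inch '[{"tx":0,"ty":0,"tz":0,"yaw":-7,"fingers":1},{"tx":0,"ty":0,"tz":0,"yaw":-14,"fingers":1},{"tx":0,"ty":0,"tz":0,"yaw":-21,"fingers":1},{"tx":0,"ty":0,"tz":0,"yaw":-28,"fingers":1},{"tx":0,"ty":0,"tz":0,"yaw":-34,"fingers":1}]'
python3 pk.py w8 .068 .4402 -.0298
```

```text
time_s: 12.1
tcp_pos: [0.4384, -0.0296, 0.0659]
tcp_rot: [[-0.005, -0.041, 0.999], [0.001, 0.999, 0.041], [-1.0, 0.001, -0.005]]
force: [-1.6, -0.2, 0.0]
opening: 1.003
time_s: 12.52
tcp_pos: [0.4415, -0.0299, 0.1707]
tcp_rot: [[0.004, 0.325, 0.946], [-0.001, 0.946, -0.325], [-1.0, 0.001, 0.004]]
force: [0.5, -0.4, -0.2]
opening: 1.001
time_s: 12.93
tcp_pos: [0.4401, -0.0297, 0.1682]
tcp_rot: [[-0.0, 0.809, 0.588], [0.0, 0.588, -0.809], [-1.0, -0.0, -0.0]]
force: [0.3, -0.3, -0.4]
opening: 1.002
time_s: 13.35
tcp_pos: [0.44, -0.0297, 0.1682]
tcp_rot: [[-0.0, 0.999, 0.035], [0.0, 0.035, -0.999], [-1.0, -0.0, -0.0]]
force: [-0.0, -0.0, -1.2]
opening: 1.0
[ 0.44   -0.0297  0.1682] jaw 1.99
exp px [322.73705801 248.73330523]
```

View pics/w8.png

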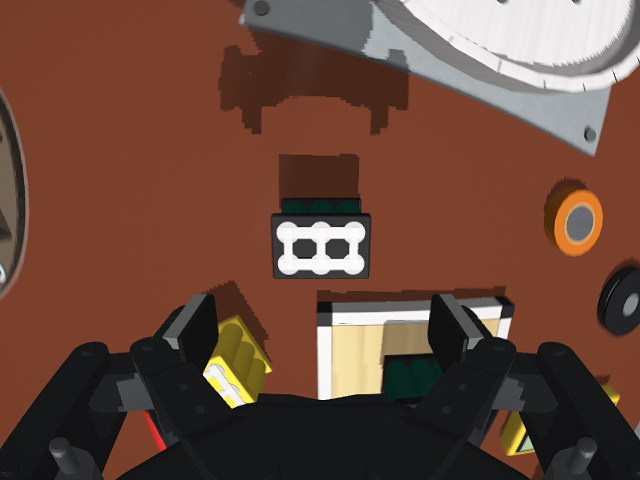

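The pack stands upright at (320,247), within 2 px of prediction. Grasping it by its ends.

```bash
python3 -m inch '[{"tx":0,"ty":0,"tz":-35,"yaw":0,"fingers":1},{"tx":0,"ty":0,"tz":-70,"yaw":0,"fingers":1},{"tx":0,"ty":0,"tz":-100,"yaw":0.5,"fingers":1},{"tx":0,"ty":0,"tz":-120,"yaw":0.5,"fingers":1},{"tx":0,"ty":0,"tz":-120,"yaw":0.5,"fingers":1}]'
python3 -m inch '[{"tx":0,"ty":0,"tz":0,"yaw":0,"fingers":0.6},{"tx":0,"ty":0,"tz":0,"yaw":0,"fingers":0.3},{"tx":0,"ty":0,"tz":0,"yaw":0,"fingers":0},{"tx":0,"ty":0,"tz":0,"yaw":0,"fingers":0},{"tx":0,"ty":0,"tz":0,"yaw":0,"fingers":0}]' 35
python3 - <<'E'
from cell import bot
s=bot.get_state();print(s["tcp_pos"])
E
python3 -m inch '[{"tx":0,"ty":0,"tz":20,"yaw":0,"fingers":0},{"tx":0,"ty":0,"tz":50,"yaw":0,"fingers":0},{"tx":0,"ty":0,"tz":85,"yaw":0,"fingers":0},{"tx":0,"ty":0,"tz":115,"yaw":0,"fingers":0},{"tx":0,"ty":0,"tz":115,"yaw":0,"fingers":0}]'
```

```text
time_s: 13.82
tcp_pos: [0.4381, -0.0295, 0.0452]
tcp_rot: [[-0.005, 0.999, 0.052], [0.001, 0.052, -0.999], [-1.0, -0.005, -0.001]]
force: [-0.7, 0.1, 0.7]
opening: 1.003
time_s: 14.23
tcp_pos: [0.4409, -0.0299, 0.0494]
tcp_rot: [[0.002, 0.999, 0.05], [-0.0, 0.05, -0.999], [-1.0, 0.002, 0.0]]
force: [0.4, -0.9, 10.0]
opening: 0.72
[ 0.44088921 -0.02986203  0.04936772]
time_s: 14.65
tcp_pos: [0.4427, -0.0301, 0.1685]
tcp_rot: [[0.008, 0.999, 0.05], [-0.001, 0.05, -0.999], [-1.0, 0.008, 0.001]]
force: [4.0, -0.4, -2.4]
opening: 0.727
```

```bash
python3 - <<'E'
from h import *
def tops(f,n,box,z,lo=185):
  im=cv2.imread(f);H,S,V=cv2.split(cv2.cvtColor(im,cv2.COLOR_BGR2HSV));x0,x1,y0,y1=box
  t=((V>lo)&(S<45)).astype(np.uint8)[y0:y1,x0:x1];nn,l,st,ce=cv2.connectedComponentsWithStats(t)
  for a in range(1,nn):
    if st[a,4]>60:
      ys,xs=np.nonzero(l==a);P=cast(n,np.c_[xs+x0,ys+y0],z)[:,:2];R=cv2.minAreaRect((P*1000).astype(np.float32));print(n,(ce[a]+[x0,y0]).round(1),st[a,4],"mean",P.mean(0).round(4),"rect",np.round(R[0],1),np.round(R[1],1),round(R[2],1))
tops("pics/top0.png","top",(340,418,205,245),.088)
tops("pics/scene0.png","scene",(215,310,190,255),.088)
tops("pics/scene0.png","scene",(310,350,180,225),.068)
# rack edge lines in top, LSD
im=cv2.imread("pics/top0.png");g=cv2.cvtColor(im,cv2.COLOR_BGR2GRAY)
L=cv2.createLineSegmentDetector(0).detect(g[185:270,315:435])[0][:,0]
for l in L:
  p=cast("top",l.reshape(2,2)+[315,185],.02)[:,:2];d=p[1]-p[0]
  if np.linalg.norm(d)>.1:print(p.round(4).tolist(),np.degrees(np.arctan(-d[0]/d[1]) if abs(d[1])>abs(d[0]) else np.arctan(d[1]/d[0])).round(2))
E
```

```text
top [387.3 224.2] 198 mean [ 0.5351 -0.252 ] rect [ 536.8 -252.1] [52.1 32.1] 0.6
top [405.9 223.8] 196 mean [ 0.5364 -0.2977] rect [ 537.3 -297.1] [52.1 32.2] 0.6
top [350.  225.6] 190 mean [ 0.5307 -0.1598] rect [ 531.  -159.7] [53.2 32.2] 3.5
scene [256.6 211. ] 544 mean [ 0.5233 -0.2449] rect [ 529.2 -214.7] [ 61.5 191.6] 2.9
scene [287.9 229.3] 184 mean [ 0.5301 -0.1569] rect [ 530.3 -157.1] [51.9 31.2] 2.6
scene [220.7 251.4] 63 mean [ 0.6525 -0.2376] rect [ 653.4 -236. ] [10.4 37.4] 1.8
scene [330.6 191.5] 148 mean [ 0.3678 -0.1509] rect [ 367.1 -150.2] [29.5 51.2] 32.6
[[0.5984, -0.093], [0.4544, -0.0992]] 2.47
[[0.5073, -0.3293], [0.5009, -0.2022]] 2.87
[[0.6262, -0.3399], [0.6148, -0.1072]] 2.82
[[0.4697, -0.3636], [0.6107, -0.3565]] 2.85
[[0.4413, -0.1147], [0.4523, -0.3484]] 2.71
```

Rack yaw ≈2.75°. Top puts the gap at (.533,−.206) and scene at (.532,−.203). I'll pass over the row at height and use the wrist camera from the far side to settle y.

```bash
python3 -m inch '[{"tx":9,"ty":-30,"tz":6,"yaw":0,"fingers":0},{"tx":18,"ty":-60,"tz":12,"yaw":0,"fingers":0},{"tx":27,"ty":-90,"tz":18,"yaw":0,"fingers":0},{"tx":36,"ty":-120,"tz":24,"yaw":0,"fingers":0},{"tx":45,"ty":-150,"tz":30,"yaw":0,"fingers":0}]'
python3 -m inch '[{"tx":9,"ty":-30,"tz":0,"yaw":0,"fingers":0},{"tx":18,"ty":-60,"tz":0,"yaw":0,"fingers":0},{"tx":27,"ty":-90,"tz":0,"yaw":0,"fingers":0},{"tx":36,"ty":-120,"tz":0,"yaw":0,"fingers":0},{"tx":45,"ty":-150,"tz":0,"yaw":0,"fingers":0}]'
python3 -m inch '[{"tx":0,"ty":0,"tz":0,"yaw":0,"fingers":0},{"tx":0,"ty":0,"tz":0,"yaw":0,"fingers":0},{"tx":0,"ty":0,"tz":0,"yaw":0,"fingers":0}]'
python3 pk.py w9 .088 .533 -.205
python3 - <<'E'
from h import *
i=optics.camera_info("wrist");im=cv2.imread("pics/w9.png");H,S,V=cv2.split(cv2.cvtColor(im,cv2.COLOR_BGR2HSV))
t=((V>150)&(S<45)).astype(np.uint8);n,l,st,ce=cv2.connectedComponentsWithStats(t)
for a in range(1,n):
  if 150<st[a,4]<9000:
    ys,xs=np.nonzero(l==a);P=cast("wrist",np.c_[xs,ys],.088,i)[:,:2];R=cv2.minAreaRect((P*1000).astype(np.float32));print(ce[a].round(0),st[a,4],np.round(R[0],1),np.round(R[1],1),round(R[2],1))
E
```

```text
time_s: 15.07
tcp_pos: [0.4851, -0.1812, 0.1936]
tcp_rot: [[0.0, 0.999, 0.05], [-0.0, 0.05, -0.999], [-1.0, 0.0, 0.0]]
force: [0.4, 0.6, -3.7]
opening: 0.725
time_s: 15.48
tcp_pos: [0.53, -0.3312, 0.193]
tcp_rot: [[-0.0, 0.999, 0.05], [0.0, 0.05, -0.999], [-1.0, -0.0, -0.0]]
force: [1.1, -0.0, -3.3]
opening: 0.724
time_s: 15.73
tcp_pos: [0.5295, -0.3293, 0.1927]
tcp_rot: [[-0.001, 0.999, 0.049], [0.001, 0.049, -0.999], [-1.0, -0.001, -0.001]]
force: [-0.4, -1.1, -3.5]
opening: 0.715
[ 0.5295 -0.3293  0.1927] jaw 2.84
exp px [338.82309757  46.34181725]
[117.  13.] 706 [ 381.8 -175.4] [23.8 39.7] 79.6
[230. 121.] 3398 [ 468.9 -251.2] [  9.3 155.5] 2.7
[431. 120.] 3374 [ 592.3 -244.3] [  9.4 156.8] 2.7
[336. 119.] 2422 [ 533.5 -249.3] [52.5 27.3] 2.4
[515. 124.] 168 [ 650.9 -239.7] [21.   7.7] 60.8
[334. 194.] 2213 [ 534.9 -296.8] [52.7 29.7] 1.9
[ 71. 238.] 311 [ 342.1 -332.7] [ 4.7 62.2] 6.0
[249. 249.] 188 [ 482.2 -333. ] [9.6 8.1] 3.3
[404. 250.] 405 [ 581.9 -328.3] [19.3  8.8] 2.5
[322. 357.] 7654 [ 533.8 -415.1] [120.3  66.7] 2.9
```

View pics/w9.png

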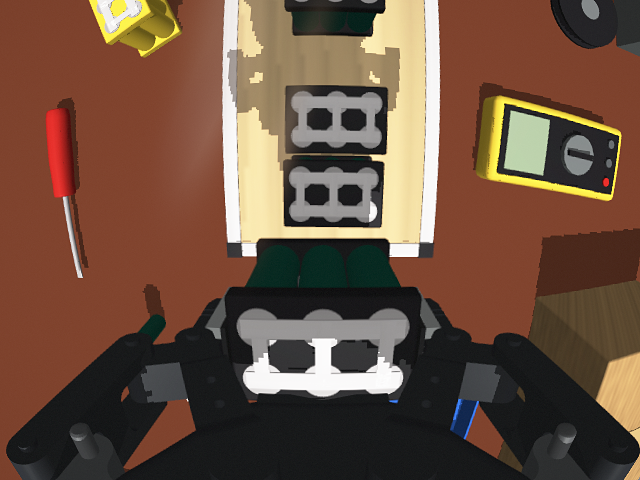

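Wrist view: done1 is centred at (336,120) and done0 at (334,191), 46 mm apart as they should be. They put the gap at (.531,−.2034), so I take (.532,−.204). All 12 views are used, so from here I check by numbers. Hover over the gap and measure done2.

```bash
python3 -m inch '[{"tx":1,"ty":30,"tz":0,"yaw":0,"fingers":0},{"tx":2,"ty":65,"tz":0,"yaw":0,"fingers":0},{"tx":2.5,"ty":100,"tz":0,"yaw":0,"fingers":0},{"tx":2.5,"ty":125,"tz":-10,"yaw":0,"fingers":0},{"tx":2.5,"ty":125,"tz":-30,"yaw":0,"fingers":0}]'
python3 -m inch '[{"tx":0,"ty":0,"tz":0,"yaw":0,"fingers":0},{"tx":0,"ty":0,"tz":0,"yaw":0,"fingers":0},{"tx":0,"ty":0,"tz":0,"yaw":0,"fingers":0}]'
cat > rk.py <<'E'
from h import *
import sys
s=bot.get_state();print(s["tcp_pos"].round(4),np.degrees(np.arctan2(s["tcp_rot"][1,1],s["tcp_rot"][0,1])).round(2))
zs=float(sys.argv[1])
i=optics.camera_info("wrist");im=optics.snapshot("wrist")[:,:,::-1];cv2.imwrite("pics/wr.png",im);H,S,V=cv2.split(cv2.cvtColor(im,cv2.COLOR_BGR2HSV))
t=((V>110)&(S<45)).astype(np.uint8);n,l,st,ce=cv2.connectedComponentsWithStats(t)
for a in range(1,n):
  if 300<st[a,4]<12000 and 200<ce[a][0]<440:
    ys,xs=np.nonzero(l==a)
    for z in(.088,zs):
      P=cast("wrist",np.c_[xs,ys],z,i)[:,:2];R=cv2.minAreaRect((P*1000).astype(np.float32));print(ce[a].round(0),st[a,4],"z",z,np.round(R[0],1),np.round(R[1],1),round(R[2],1))
E
python3 rk.py .181
```

```text
time_s: 16.2
tcp_pos: [0.5328, -0.1999, 0.165]
tcp_rot: [[0.002, 0.999, 0.053], [0.0, 0.053, -0.999], [-1.0, 0.002, 0.0]]
force: [0.9, -0.3, -3.9]
opening: 0.723
time_s: 16.45
tcp_pos: [0.5328, -0.205, 0.164]
tcp_rot: [[0.0, 0.999, 0.05], [-0.0, 0.05, -0.999], [-1.0, 0.0, 0.0]]
force: [0.7, -0.2, -3.2]
opening: 0.718
[ 0.5328 -0.205   0.164 ] 2.87
[319.  88.] 3350 z 0.088 [ 526.3 -110.5] [110.2   8.9] 2.6
[319.  88.] 3350 z 0.181 [ 527.8 -123. ] [57.7  4.7] 2.6
[211. 197.] 2990 z 0.088 [ 469.7 -175. ] [  9.1 114.6] 2.7
[211. 197.] 2990 z 0.181 [ 498.2 -156.8] [ 4.8 60.1] 2.7
[427. 195.] 2938 z 0.088 [ 588.9 -168.8] [  8.9 113.3] 2.7
[427. 195.] 2938 z 0.181 [ 560.6 -153.6] [ 4.7 59.4] 2.7
[318. 176.] 4152 z 0.088 [ 528.5 -157.9] [53.7 33.7] 1.5
[318. 176.] 4152 z 0.181 [ 529.  -147.8] [28.1 17.7] 1.5
[323. 351.] 9408 z 0.088 [ 536.1 -267.7] [105.   65.7] 2.9
[323. 351.] 9408 z 0.181 [ 533.  -205.4] [55.  34.4] 2.9
```

Wrist frame: held pack at (.533,−.2054), gap at (.531,−.2037) from done1 and done2. Correct by (−1.5,+1.5) and lower.

```bash
python3 -m inch '[{"tx":-1.5,"ty":1.5,"tz":0,"yaw":0,"fingers":0},{"tx":-1.5,"ty":1.5,"tz":-8,"yaw":0,"fingers":0},{"tx":-1.5,"ty":1.5,"tz":-18,"yaw":0,"fingers":0},{"tx":-1.5,"ty":1.5,"tz":-28,"yaw":0,"fingers":0},{"tx":-1.5,"ty":1.5,"tz":-38,"yaw":0,"fingers":0}]'
python3 -m inch '[{"tx":0,"ty":0,"tz":-10,"yaw":0,"fingers":0},{"tx":0,"ty":0,"tz":-22,"yaw":0,"fingers":0},{"tx":0,"ty":0,"tz":-34,"yaw":0,"fingers":0},{"tx":0,"ty":0,"tz":-44,"yaw":0,"fingers":0},{"tx":0,"ty":0,"tz":-49,"yaw":0,"fingers":0}]'
python3 -m inch '[{"tx":0,"ty":0,"tz":-1,"yaw":0,"fingers":0},{"tx":0,"ty":0,"tz":-2,"yaw":0,"fingers":0},{"tx":0,"ty":0,"tz":-2,"yaw":0,"fingers":0}]'
```

```text
time_s: 16.92
tcp_pos: [0.5308, -0.2033, 0.124]
tcp_rot: [[-0.001, 0.999, 0.05], [0.0, 0.05, -0.999], [-1.0, -0.0, -0.0]]
force: [-0.0, -0.2, -3.1]
opening: 0.722
time_s: 17.33
tcp_pos: [0.5305, -0.2029, 0.0744]
tcp_rot: [[-0.002, 0.999, 0.05], [0.001, 0.05, -0.999], [-1.0, -0.002, -0.001]]
force: [-0.8, -0.3, -3.6]
opening: 0.723
time_s: 17.58
tcp_pos: [0.5314, -0.2033, 0.0745]
tcp_rot: [[0.0, 0.999, 0.05], [-0.0, 0.05, -0.999], [-1.0, 0.0, 0.0]]
force: [-0.0, -0.3, -3.7]
opening: 0.722
```

```bash
python3 -m inch '[{"tx":0,"ty":0,"tz":-1,"yaw":0,"fingers":0},{"tx":0,"ty":0,"tz":-2,"yaw":0,"fingers":0},{"tx":0,"ty":0,"tz":-3,"yaw":0,"fingers":0},{"tx":0,"ty":0,"tz":-3,"yaw":0,"fingers":0},{"tx":0,"ty":0,"tz":-3,"yaw":0,"fingers":0}]'
python3 -m inch '[{"tx":0,"ty":0,"tz":-0.7,"yaw":0,"fingers":0},{"tx":0,"ty":0,"tz":-1.3,"yaw":0,"fingers":0},{"tx":0,"ty":0,"tz":-1.3,"yaw":0,"fingers":0}]'
```

```text
time_s: 18.0
tcp_pos: [0.5312, -0.2033, 0.0714]
tcp_rot: [[0.0, 0.999, 0.05], [-0.0, 0.05, -0.999], [-1.0, 0.0, 0.0]]
force: [1.2, -0.9, -3.4]
opening: 0.721
time_s: 18.25
tcp_pos: [0.5311, -0.2032, 0.0699]
tcp_rot: [[-0.0, 0.999, 0.05], [0.0, 0.05, -0.999], [-1.0, -0.0, -0.0]]
force: [-0.5, -0.0, -2.2]
opening: 0.718
```

```bash
python3 -m inch '[{"tx":0,"ty":0,"tz":-0.5,"yaw":0,"fingers":0},{"tx":0,"ty":0,"tz":-1,"yaw":0,"fingers":0},{"tx":0,"ty":0,"tz":-1,"yaw":0,"fingers":0}]'
```

```text
time_s: 18.5
tcp_pos: [0.5311, -0.2033, 0.0694]
tcp_rot: [[0.0, 0.999, 0.05], [-0.0, 0.05, -0.999], [-1.0, 0.0, 0.0]]
force: [-2.3, 1.4, 6.8]
opening: 0.725
```

Seated. Release, rise straight up, then measure.

```bash
python3 -m inch '[{"tx":0,"ty":0,"tz":0.5,"yaw":0,"fingers":0.5},{"tx":0,"ty":0,"tz":0.5,"yaw":0,"fingers":0.7},{"tx":0,"ty":0,"tz":0.5,"yaw":0,"fingers":0.9},{"tx":0,"ty":0,"tz":0.5,"yaw":0,"fingers":0.9},{"tx":0,"ty":0,"tz":0.5,"yaw":0,"fingers":0.9}]'
python3 -m inch '[{"tx":0,"ty":0,"tz":20,"yaw":0,"fingers":0.9},{"tx":0,"ty":0,"tz":50,"yaw":0,"fingers":0.9},{"tx":0,"ty":0,"tz":85,"yaw":0,"fingers":0.9},{"tx":0,"ty":0,"tz":120,"yaw":0,"fingers":0.9},{"tx":0,"ty":0,"tz":120,"yaw":0,"fingers":0.9}]'
python3 rk.py .088
python3 -m inch '[{"tx":0,"ty":35,"tz":10,"yaw":0,"fingers":0.9},{"tx":0,"ty":70,"tz":20,"yaw":0,"fingers":0.9},{"tx":0,"ty":105,"tz":30,"yaw":0,"fingers":0.9},{"tx":-20,"ty":135,"tz":40,"yaw":0,"fingers":0.9},{"tx":-40,"ty":165,"tz":50,"yaw":0,"fingers":0.9}]'
python3 - <<'E'
from h import *
im=optics.snapshot("scene")[:,:,::-1];cv2.imwrite("pics/s9.png",im);cv2.imwrite("pics/t9.png",optics.snapshot("top")[:,:,::-1])
for f,n,box in(("pics/s9.png","scene",(215,310,190,255)),("pics/t9.png","top",(335,420,205,245))):
  im=cv2.imread(f);H,S,V=cv2.split(cv2.cvtColor(im,cv2.COLOR_BGR2HSV));x0,x1,y0,y1=box
  t=((V>185)&(S<45)).astype(np.uint8)[y0:y1,x0:x1];nn,l,st,ce=cv2.connectedComponentsWithStats(t)
  for a in range(1,nn):
    if st[a,4]>60:
      ys,xs=np.nonzero(l==a);P=cast(n,np.c_[xs+x0,ys+y0],.088)[:,:2];R=cv2.minAreaRect((P*1000).astype(np.float32));print(n,(ce[a]+[x0,y0]).round(1),st[a,4],P.mean(0).round(4),np.round(R[1],1),round(R[2],1))
# other things unchanged: diff start vs now in scene
d=cv2.absdiff(cv2.imread("pics/s9.png"),cv2.imread("pics/scene0.png")).max(2)
n,l,st,ce=cv2.connectedComponentsWithStats(cv2.morphologyEx((d>50).astype(np.uint8),cv2.MORPH_OPEN,np.ones((3,3))))
for a in range(1,n):
  if st[a,4]>30:print("diff",st[a])
E
```

```text
time_s: 18.92
tcp_pos: [0.5312, -0.2033, 0.0695]
tcp_rot: [[0.0, 0.999, 0.05], [-0.0, 0.05, -0.999], [-1.0, 0.0, 0.0]]
force: [0.9, 1.1, 0.2]
opening: 0.95
time_s: 19.33
tcp_pos: [0.5339, -0.2045, 0.1956]
tcp_rot: [[0.008, 0.999, 0.05], [-0.003, 0.05, -0.999], [-1.0, 0.007, 0.004]]
force: [1.0, -0.2, 0.9]
opening: 0.951
[ 0.5339 -0.2045  0.1956] 2.86
[316.  93.] 2641 z 0.088 [ 526.6 -109.3] [113.7   9. ] 2.8
[316.  93.] 2641 z 0.088 [ 526.6 -109.3] [113.7   9. ] 2.8
[225. 241.] 3771 z 0.088 [ 470.3 -214.6] [ 34.4 195.1] 10.7
[225. 241.] 3771 z 0.088 [ 470.3 -214.6] [ 34.4 195.1] 10.7
[411. 229.] 3513 z 0.088 [ 592.6 -202.7] [  9.3 183.2] 2.7
[411. 229.] 3513 z 0.088 [ 592.6 -202.7] [  9.3 183.2] 2.7
[316. 171.] 3332 z 0.088 [ 528.6 -157.8] [54.4 34.2] 1.8
[316. 171.] 3332 z 0.088 [ 528.6 -157.8] [54.4 34.2] 1.8
[317. 241.] 3005 z 0.088 [ 531.2 -202.9] [54.4 34. ] 2.7
[317. 241.] 3005 z 0.088 [ 531.2 -202.9] [54.4 34. ] 2.7
[318. 307.] 2505 z 0.088 [ 533.7 -249.5] [54.8 34.7] 1.8
[318. 307.] 2505 z 0.088 [ 533.7 -249.5] [54.8 34.7] 1.8
[316. 362.] 1948 z 0.088 [ 534.3 -295.3] [54.7 34
[... 493 characters left out ...]
] [ 44.8 131.2] 0.6
top [368.2 224.6] 211 [ 0.5335 -0.2047] [53.4 33.4] 3.7
top [387.2 224. ] 211 [ 0.5354 -0.2515] [54.7 33.4] 3.5
top [405.8 223.7] 216 [ 0.5366 -0.2976] [54.7 33.6] 3.0
top [349.9 225.5] 206 [ 0.5308 -0.1596] [53.5 33.3] 3.5
diff [  295     0   143   210 12185]
diff [ 501    0  124  118 6231]
diff [506  27  13  14 106]
diff [417  56  17  26 261]
diff [433  80  11  10  59]
diff [ 502  126  138   75 3215]
diff [474 185  42  20 419]
diff [270 213   6   8  36]
diff [257 214  29  42 566]
diff [506 254  15  14  93]
diff [514 266   7  10  40]
diff [402 269  65  15 375]
diff [409 287  53  25 811]
diff [ 428  342   43   68 1457]
diff [444 349   9   8  63]
diff [444 360   9   8  66]
```

```bash
python3 - <<'E'
from h import *
im=cv2.imread("pics/t9.png");v=im.max(2).astype(np.float32);o=np.array([.5758,.2167]);th=np.arange(2.3,3.4,.01)
M=[]
for r in np.arange(.127,.1341,.001):
  uv=proj("top",np.c_[o+r*np.c_[np.cos(th),np.sin(th)],np.full(len(th),.077)]).astype(np.float32);M.append(cv2.remap(v,uv[:,0],uv[:,1],1).ravel())
w=np.median(M,0);j=w.argmin();print(th[j],w[j],np.median(w),th[w<(w[j]+40)])
E
python3 -c "
from cell import bot,close_job
s=bot.get_state();print(s['time_s'],s['force']);print(close_job())"
```

```text
2.8899999999999872 60.308594 192.32275 [2.88 2.89 2.9 ]
19.9 [-0.83860738 -0.01114142 -0.73814337]
the job is handed in; nothing more can be done
None
```

I turned the dial about 2.47 rad counter-clockwise in two holds on its rim. I then lifted the pack out, stood it on the bare bench to re-take it by its ends, set it into the gap, and handed the job in at 19.9 s.

- **Dial:** just after release the wrist camera read the mark at bearing 2.886 rad and the pointer at 2.887. At the end the top camera read the mark at 2.89 rad, against the pointer at 2.88 to 2.90 rad in all readings.
- **Pack in the gap:** the top camera shows the row at y = −0.160, −0.205 (the pack), −0.252 and −0.298. That spacing is even to about 1 mm, and the pack is in line in x and yaw. The wrist camera agrees to about 2 mm.
- **Seating:** it went down with about 10 N of contact force and stayed in place when released. The measured top lies where an upright pack's should.
- **Neighbours and bench things:** the top camera shows the three finished packs within 1 mm of their start. A before/after difference of the scene view showed changes where the arm, welder and gap are, and none where the bench things stand. I did not check those things one by one.

The cameras disagreed by 3 to 4 mm on absolute positions of the dial centre and gap. I settled the dial centre by rim contact, and the gap from the neighbouring packs seen by the wrist camera. My 12 picture views ran out before the placing, so the final placing and dial checks are numerical, with no picture viewed.

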